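# Find the loose exhibit jar lid by feel and flag it

### The arm

A 7-joint arm with a two-finger parallel gripper is mounted at the origin on the work surface. World frame = base frame: x ahead of the robot, y to its left, z up, the work surface at z = 0. Lengths are in m, angles in rad, forces in N, time in s.
With the tool pointing down it reaches from about 0.425 to 0.925 m from the base axis. Payload 6.8 kg.
Tool frame: the origin (TCP) lies where the fingers leave the gripper's body, on its centre line; the fingertips stand 73 mm ahead of it and the grasp point (between the pads) lies 54 mm ahead of it; z points along the fingers, y is the line along which they close (so a half turn about z gives the same grasp; the last joint's range is limited). The gripper opens to 85 mm and grips with 20 to 120 N. Pads are 22 mm wide; open, the fingers measure 114 mm over their backs; the gripper's body (76 mm by 85 mm) begins 54 mm behind the grasp point. The pads swing forward as they close: fully open they stand 13 mm farther back than shut.
Start: joints at [-1.248, 0.477, 0.022, 1.555, -0.011, 1.109, -0.083], TCP at [0.282, 0.613, 0.304] pointing down, gripper open.
Joint ranges: [-2.96, 2.96], [-0.34, 2.1], [-1.41, 1.46], [0.24, 2.44], [-1.37, 4.51], [0.17, 1.92], [-2.96, 2.96]. Speed limits (rad/s): [2.39, 2.39, 3.14, 3.14, 3.14, 3.14, 3.14].

### API

Orientations are given as [roll, pitch, yaw] about the fixed x, y, z axes, in that order (R = Rz(yaw) Ry(pitch) Rx(roll)).
In Python, from workcell import bot gives the robot as it stands.
- The arm moves only by the tool apply_moves, never from a script. Its argument "series" is a list of rows, each a list of 7 numbers: the closure, from 0 (fully open) to 1 (shut), then the shift along the tool's x, y, z in cm, then the turn, a rotation vector about the tool's x, y, z in rad. In form: [[grip, x, y, z, ax, ay, az], ...]. A call has 1 to 20 rows; each row is the pose to reach, as a shift and turn from the pose commanded when the call began, along the tool's axes at that moment; what a row does not reach only later rows make up. A row lasts 1/8 s, in which the tool goes at most 62.5 mm and 10.7 degrees, less where a joint would pass 70% of its speed; a pose out of reach is approached as far as the arm can. A call with a gripper value outside its range is refused whole. The fingers move at their own pace and stop on an object; "squeeze" is the grip in N (left out, the last holds). Time passes only in rows, so rows that repeat a pose let the fingers close. It gives the time, the measured TCP pose, the force, the opening and the grip force at its end, in the units of the state.
- bot.state(): the state, without advancing time (a new reading comes with each control period).
- bot.capture(name): name is "scene" or "top"; returns a dict with "color" (480x640x3 uint8, red, green, blue), "depth" (480x640 float32, m along the optical axis (not along the pixel's ray), 0 where there is no reading), "fx", "fy", "cx", "cy" (pixels), "position" and "orientation" of the camera in the world. Camera axes: x right, y up, looking along -z (the intrinsics and any distortion apply to the point x, -y, -z); pixel columns grow to the right and rows downward; lengths in m; the calibration is good to about 2 mm. A picture is of the moment at which its call begins.
- bot.job_done(): hands the job in; it is judged then, once.
The state is a dict: "time_s": time; "q": joint angles; "qvel": joint speeds; "joint_torque": joint torques, N m; "tool_pos": TCP position; "tcp_rot": TCP orientation; "wrist_force": force on the tool from outside, world axes, zero at the start; "moment": the same for the moment, N m; "opening": finger opening in m; "gripper_force": force on a finger pad.
Only numpy, scipy, OpenCV 4.12 (cv2) and the standard library are available. Lean on these libraries where they do the work, as an engineer would, in place of code of your own. Each camera call takes 0.05 s, during which the arm holds its last target. There are 200 camera calls.

### The job

Check the lids of the three exhibit jars in the carrier by feel: grip each lid in turn and turn it clockwise, never the other way, up to about half a newton-metre and never as much as one. A sound lid nips up by a degree or so and holds; the one loose lid gives with hardly any effort and keeps turning, so stop it about ten degrees on and leave it there. Stand the yellow marker upright in the middle of that loose lid, and leave everything else alone.

Things in the scene. Friction and masses are not known exactly. Their poses are not given: they have to be found in the camera images.
- carrier: blue transport carrier with a grey insert, 138 x 340 x 60 mm, fast on the table, with three square wells in a row along its y axis, 100 mm apart (the middle one at its centre), each 80 mm wide, 50 mm deep and lined with thin foam; a steel bail handle sticks out 24 mm at each end, 36 mm up. Origin: centre of its underside, y along the row, z up. Each well holds one jar, its sides along the well's
- jar_a (a joint): twist of jar a in its foam-lined well, rad, growing clockwise seen from above; 0 at rest. The jar is square and clear, 76 x 76 x 80 mm with a round neck; the foam grips it so that it cannot shift, and lets it twist springily by 0.025 rad per N m of torque put on it. The three jars look alike, and any of them may stand in any well
- lid_a_mid (a point): centre (half-way up) of the white ribbed screw lid of jar a: round, 58 mm across, 26 mm tall, so its flat top is 13 mm above this point; the jar's shoulder, as wide as the jar, lies 21 mm below it. z up; turns with the lid
- lid_a (a joint): turn of lid a on its jar, rad, from where it was found (0: its red stripe in line with the jar's); grows clockwise seen from above (tightening). A sound lid breaks away at about 0.3 N m, then nips up 0.083 rad for each further N m and keeps up to 0.025 rad of it when let go; a loose lid has only friction (about 0.12 N m), keeps turning once it gives and stays where it is left
- jar_b (a joint): twist of jar b in its foam-lined well, rad, growing clockwise seen from above; 0 at rest. The jar is square and clear, 76 x 76 x 80 mm with a round neck; the foam grips it so that it cannot shift, and lets it twist springily by 0.025 rad per N m of torque put on it. The three jars look alike, and any of them may stand in any well
- lid_b_mid (a point): centre (half-way up) of the white ribbed screw lid of jar b: round, 58 mm across, 26 mm tall, so its flat top is 13 mm above this point; the jar's shoulder, as wide as the jar, lies 21 mm below it. z up; turns with the lid
- lid_b (a joint): turn of lid b on its jar, rad, from where it was found (0: its red stripe in line with the jar's); grows clockwise seen from above (tightening). A sound lid breaks away at about 0.3 N m, then nips up 0.083 rad for each further N m and keeps up to 0.025 rad of it when let go; a loose lid has only friction (about 0.12 N m), keeps turning once it gives and stays where it is left
- jar_c (a joint): twist of jar c in its foam-lined well, rad, growing clockwise seen from above; 0 at rest. The jar is square and clear, 76 x 76 x 80 mm with a round neck; the foam grips it so that it cannot shift, and lets it twist springily by 0.025 rad per N m of torque put on it. The three jars look alike, and any of them may stand in any well
- lid_c_mid (a point): centre (half-way up) of the white ribbed screw lid of jar c: round, 58 mm across, 26 mm tall, so its flat top is 13 mm above this point; the jar's shoulder, as wide as the jar, lies 21 mm below it. z up; turns with the lid
- lid_c (a joint): turn of lid c on its jar, rad, from where it was found (0: its red stripe in line with the jar's); grows clockwise seen from above (tightening). A sound lid breaks away at about 0.3 N m, then nips up 0.083 rad for each further N m and keeps up to 0.025 rad of it when let go; a loose lid has only friction (about 0.12 N m), keeps turning once it gives and stays where it is left
- marker_mid (a point): centre (half-way up) of the yellow evidence marker, a rigid tent of two 3 mm sheets, 45 mm tall, 32 mm wide at the foot (along its x), 40 mm long (along its y, the line of its ridge), 30 g; its foot is 22.5 mm below this point. Best held by its two open ends, fingers closing along its y. Starts upright on the table
- folded_markers: stack of four folded yellow markers lying flat (54 x 47 x 24 mm), not part of the job; origin: centre of its underside
- tin_jar: round amber jar with a steel lid (68 mm across, 95 mm tall), not part of the job; origin: centre of its underside
- tape_roll: roll of yellow tape lying flat (100 mm across, 48 mm tall), not part of the job; origin: centre of its underside
There are look-alikes about, which are no part of the job. What is shaped like the part that bears marker_mid but pink or red is not meant.

How it is judged:
By the outcome, as a careful person would: the job done as asked, in the order asked, and still so for the second after the job is handed in, with the robot touching nothing.
It also fails if it takes over 67 s, if anything falls off the work surface, if the arm or the gripper's body presses on something with over 40 N, if the wrist force passes 120 N, or if a joint passes its speed limit or range.

## Working session

There is one attempt and no reset: what is moved stays moved. The work goes in short steps, Python scripts to look and compute and a tool call to move; the robot and the scene stay as the last step left them, time stands still between calls to the robot, and variables do not carry over. Pictures are saved under pics/ and viewed, at most 10 in all, crops included, and the job is handed in when it is done.

Besides the shell and the picture viewer there is one more tool, called after "Request:" as name([rows], argument=value, ...), one row to a line, values as JSON. apply_moves: Moves the arm, as the interface text tells. Its arguments: {"type":"object","properties":{"series":{"type":"array"},"squeeze":{"type":"number"}},"required":["series"]}

```bash
mkdir -p pics
cat > h.py <<'E'
import numpy as np,cv2
from scipy.spatial.transform import Rotation as R
from workcell import bot
def rot(o):
    o=np.array(o,float)
    return o if o.shape==(3,3) else (R.from_euler('xyz',o).as_matrix() if o.size==3 else R.from_quat(o).as_matrix())
def cloud(c):
    d=c['depth'];v,u=np.mgrid[:480,:640]
    P=np.dstack([(u-c['cx'])/c['fx']*d,-(v-c['cy'])/c['fy']*d,-d])
    W=P@rot(c['orientation']).T+np.array(c['position']);W[d==0]=np.nan
    return W
def save(n,im,k=1): cv2.imwrite('pics/'+n,cv2.resize(im[:,:,::-1],None,fx=k,fy=k,interpolation=cv2.INTER_CUBIC))
E
python3 - <<'E'
from h import *
for n in('scene','top'):
    c=bot.capture(n);save(n+'1.png',c['color']);np.savez(n+'1.npz',**c);print(n,c['position'],c['orientation'],c['fx'],[k for k in c])
s=bot.state();print(s)
E
```

```text
scene [1.35345381 0.0904056  1.23748397] [ 0.64182881 -0.00412591  1.70168659] 596.5670766825284 ['color', 'depth', 'fx', 'fy', 'cx', 'cy', 'position', 'orientation']
top [ 0.32014247 -0.01277476  1.04247775] [ 0.18725163  0.00868281 -1.58766673] 509.14227339044913 ['color', 'depth', 'fx', 'fy', 'cx', 'cy', 'position', 'orientation']
{'time_s': 0.1, 'q': array([-1.2480823 ,  0.4777443 ,  0.02233852,  1.55635029, -0.01149763,
        1.10926994, -0.08309099]), 'qvel': array([ 0.00046631, -0.00205516,  0.00131582, -0.00256493, -0.00064162,
        0.00024049, -0.00083455]), 'joint_torque': array([ 4.62111479e-03, -5.97756350e+01,  1.61383040e+00, -2.81950468e+01,
        1.29383476e-02,  5.12204570e-03, -2.99759654e-05]), 'tool_pos': array([0.2817171 , 0.61295309, 0.3030057 ]), 'tcp_rot': array([-3.13995333e+00,  1.20338668e-04,  2.71081252e+00]), 'wrist_force': array([-0.20488491,  0.17884761,  1.00299413]), 'moment': array([ 0.00989188,  0.0306555 , -0.03007195]), 'gripper_force': 0.0, 'opening': 0.08542814270065682}
```

View pics/scene1.png

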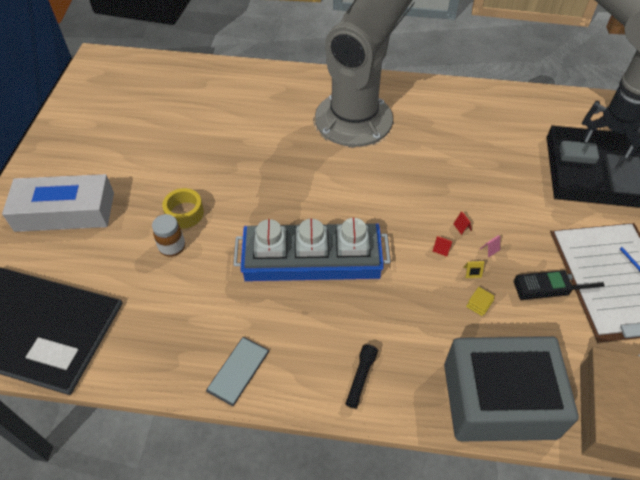

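View pics/top1.png

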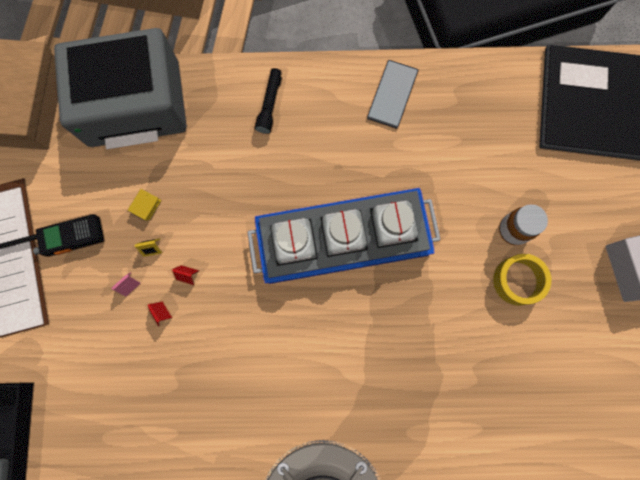

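The top view shows the lids at (293,241), (345,231) and (397,221). Things that could be taken for the marker:
- yellow tent at top (148,246), scene (475,269)
- flat yellow stack at (144,205)
- red tents at (185,273) and (160,312), and a pink one at (126,285)
- tape roll at (523,280)

The tent at (148,246) fits the description, so I'll check it in a close crop.

Run:
```python
from h import *
ims=[]
for n in('top','scene'):
    c=dict(np.load(n+'1.npz'));W=cloud(c);I=c['color'];hsv=cv2.cvtColor(I,cv2.COLOR_RGB2HSV)
    z=W[...,2]
    roi=(W[...,0]>.3)&(W[...,0]<.7)&(abs(W[...,1])<.25)
    print(n,'zmax',np.nanpercentile(z[roi],99.5))
    m=(roi&(z>.112)&(z<.14)).astype(np.uint8)
    k,l,st,ce=cv2.connectedComponentsWithStats(m)
    for i in range(1,k):
        if st[i,4]>100:
            p=W[l==i];(x,y),r=cv2.minEnclosingCircle(p[:,:2].astype(np.float32));print('lid',ce[i].round(1),st[i,4],p.mean(0).round(4),np.median(p[:,2]).round(4),'circ',round(x,4),round(y,4),round(r,4))
    blue=cv2.inRange(hsv,(105,120,40),(130,255,255))>0
    p=W[blue&roi&(z>.05)&(z<.075)];print('carrier',cv2.minAreaRect(p[:,:2].astype(np.float32)),p[:,2].mean())
    yl=(cv2.inRange(hsv,(22,110,20),(35,255,255))).astype(np.uint8)
    k,l,st,ce=cv2.connectedComponentsWithStats(yl)
    for i in range(1,k):
        if st[i,4]>60:
            p=W[l==i];p=p[np.isfinite(p[:,0])];print('yel',ce[i].round(1),st[i,4],np.median(p,0).round(4),p[:,2].max(),cv2.minAreaRect(p[:,:2].astype(np.float32)))
            t=p[p[:,2]>.033]
            if len(t)>4: print(' ridge',len(t),t.mean(0).round(4),cv2.minAreaRect(t[:,:2].astype(np.float32)))
    u,v=(148,246) if n=='top' else (475,269)
    ims.append(cv2.resize(I[v-35:v+35,u-35:u+35],(400,400),interpolation=cv2.INTER_CUBIC))
save('crop1.png',np.hstack(ims))
```

```text
top zmax 0.12592805403674495
lid [397.7 217.9] 796 [ 0.5321 -0.1502  0.1235] 0.1237 circ 0.5335 -0.1505 0.03
lid [345.  227.1] 789 [ 0.5166 -0.0523  0.1235] 0.1237 circ 0.5177 -0.0524 0.0299
lid [291.8 236.4] 802 [0.5009 0.046  0.1234] 0.1236 circ 0.5021 0.0463 0.0299
carrier ((0.5167900323867798, -0.05144903063774109), (0.13630962371826172, 0.33800530433654785), 9.101296424865723) 0.05159579605822175
yel [144.1 204.8] 584 [0.593  0.3581 0.0229] 0.030485929094726805 ((0.5948768854141235, 0.36062273383140564), (0.044633179903030396, 0.05287626013159752), 60.71294021606445)
yel [147.6 247. ] 218 [0.5028 0.3444 0.0342] 0.04821127934731795 ((0.5061830878257751, 0.34476640820503235), (0.02807994931936264, 0.03985195979475975), 10.35453987121582)
 ridge 113 [0.5061 0.3448 0.0407] ((0.5072625875473022, 0.34482666850090027), (0.013924285769462585, 0.039532702416181564), 10.093990325927734)
yel [522.7 279.3] 1436 [ 0.4235 -0.406   0.0455] 0.053085596198943374 ((0.42423975467681885, -0.4045710563659668), (0.09699293971061707, 0.09882652014493942), 20.621192932128906)
 ridge 994 [ 0.4234 -0.403
[... 632 characters left out ...]
2296753), (0.13828901946544647, 0.09857720881700516), 34.66957473754883)
 ridge 601 [ 0.4264 -0.4009  0.0464] ((0.4372369945049286, -0.40731102228164673), (0.1019512265920639, 0.12326093018054962), 69.81851959228516)
yel [474.3 268.6] 243 [0.5148 0.3475 0.0287] 0.04880323321056834 ((0.5087001919746399, 0.3521515429019928), (0.03360535949468613, 0.05089776590466499), 6.948166370391846)
 ridge 100 [0.5103 0.3471 0.0404] ((0.5099397301673889, 0.347088098526001), (0.01698179915547371, 0.040037062019109726), 15.204687118530273)
yel [480.3 301. ] 490 [0.6027 0.3608 0.0229] 0.03077974682689999 ((0.5974953770637512, 0.36237210035324097), (0.04677143320441246, 0.0607217475771904), 60.413963317871094)
```

View pics/crop1.png

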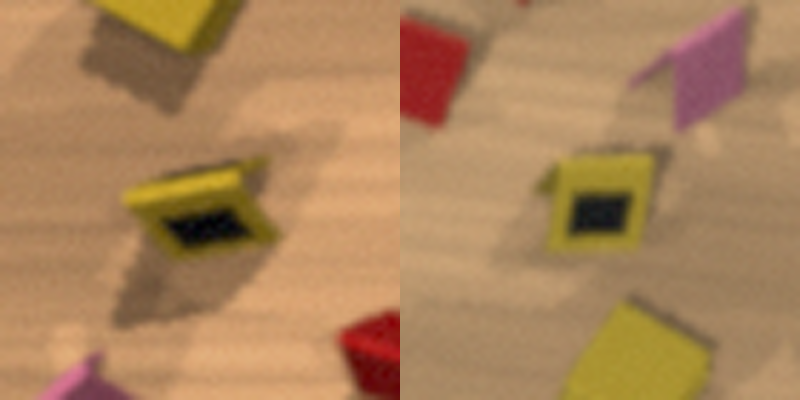

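Both views show an upright yellow tent with a black panel, top (148,246) and scene (475,269). That is the marker; the folded stack beside it is flat and the others are red or pink. Next I'll work out the move to the +y lid.

```bash
cat >> h.py <<'E'
def go(p,yaw):
    s=bot.state();a=R.from_euler('xyz',s['tcp_rot'])
    d=a.inv().apply(np.array(p)-s['tool_pos'])*100
    rv=(a.inv()*R.from_euler('xyz',[np.pi,0,yaw])).as_rotvec()
    print('shift cm',d.round(2),'rotvec',rv.round(4))
def st():
    s=bot.state();print(s['time_s'],s['tool_pos'].round(4),s['tcp_rot'].round(4),'F',s['wrist_force'].round(2),'M',s['moment'].round(3),'open',s['opening'].round(4),s['gripper_force'],'q7',s['q'][6].round(3))
E
python3 - <<'E'
from h import *
go([.503,.0475,.23],1.729)
E
```

```text
shift cm [-43.72 -42.13   7.37] rotvec [-1.400e-03  9.000e-04  9.818e-01]
```

Request:
apply_moves([
  [0, -43.72, -42.13, 7.37, 0, 0, 0.982],
  [0, -43.72, -42.13, 7.37, 0, 0, 0.982],
  [0, -43.72, -42.13, 7.37, 0, 0, 0.982],
  [0, -43.72, -42.13, 7.37, 0, 0, 0.982],
  [0, -43.72, -42.13, 7.37, 0, 0, 0.982],
  [0, -43.72, -42.13, 7.37, 0, 0, 0.982],
  [0, -43.72, -42.13, 7.37, 0, 0, 0.982],
  [0, -43.72, -42.13, 7.37, 0, 0, 0.982],
  [0, -43.72, -42.13, 7.37, 0, 0, 0.982],
  [0, -43.72, -42.13, 7.37, 0, 0, 0.982],
  [0, -43.72, -42.13, 7.37, 0, 0, 0.982],
  [0, -43.72, -42.13, 7.37, 0, 0, 0.982],
  [0, -43.72, -42.13, 7.37, 0, 0, 0.982],
  [0, -43.72, -42.13, 7.37, 0, 0, 0.982],
], squeeze=40)

```text
time_s: 1.85
tool_pos: [0.503, 0.0493, 0.2303]
tcp_rot: [3.141, -0.0, 1.731]
wrist_force: [0.2, 0.4, -0.9]
opening: 0.0853
gripper_force: 0.0
```

Run:
```python
from h import *
st();go([.503,.0475,.165],1.729)
```

```text
Traceback (most recent call last):
  File "h.py", line 19, in st
    s=bot.state();print(s['time_s'],s['tool_pos'].round(4),s['tcp_rot'].round(4),'F',s['wrist_force'].round(2),'M',s['moment'].round(3),'open',s['opening'].round(4),s['gripper_force'],'q7',s['q'][6].round(3))
                                                                                                                                               ^^^^^^^^^^^^^^^^^^
AttributeError: 'float' object has no attribute 'round'
```

Request:
apply_moves([
  [0, 0, 0, 2, 0, 0, 0],
  [0, 0, 0, 4, 0, 0, 0],
  [0, 0, 0, 5.5, 0, 0, 0],
  [0, 0, 0, 6.5, 0, 0, 0],
  [0, 0, 0, 6.5, 0, 0, 0],
])

```text
time_s: 2.48
tool_pos: [0.5029, 0.048, 0.1647]
tcp_rot: [-3.14, 0.0, 1.729]
wrist_force: [0.5, -0.1, -0.3]
opening: 0.0854
gripper_force: 0.0
```

```bash
sed -i "s/s\['opening'\].round(4)/round(s['opening'],4)/" h.py
python3 - <<'E'
from h import *
st();go([.503,.0475,.165],1.729)
c=bot.capture('top');save('t2.png',c['color'][150:330,210:450],3)
E
```

```text
2.475 [0.5029 0.048  0.1647] [-3.1404e+00  2.0000e-04  1.7290e+00] F [ 0.51 -0.07 -0.31] M [-0.009 -0.019 -0.001] open 0.0854 0.0 q7 0.172
shift cm [-0.05  0.   -0.03] rotvec [-0.0012  0.0002 -0.    ]
```

View pics/t2.png

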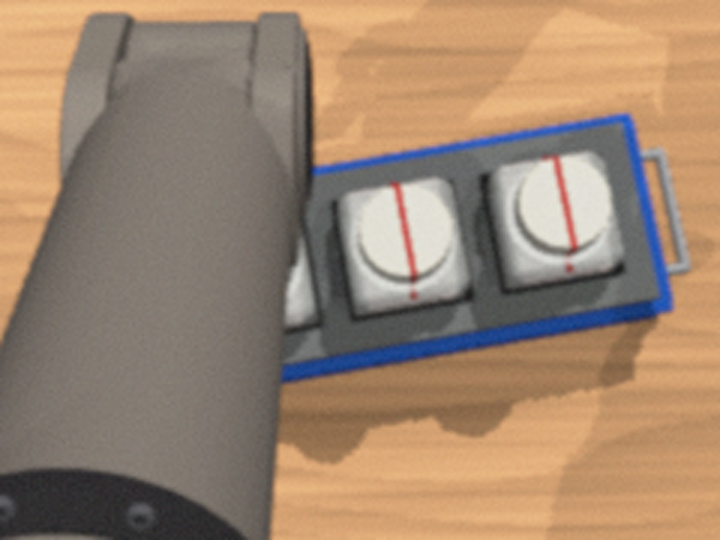

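The arm hides the first lid. The middle lid, crop (405,232), and the right one, crop (565,205), have their stripes in line with the jar marks. I'll close on the first lid.

Request:
apply_moves([
  [0.15, 0, 0, 0, 0, 0, 0],
  [0.3, 0, 0, 0, 0, 0, 0],
  [0.5, 0, 0, 0, 0, 0, 0],
  [0.5, 0, 0, 0, 0, 0, 0],
  [0.5, 0, 0, 0, 0, 0, 0],
  [0.5, 0, 0, 0, 0, 0, 0],
], squeeze=40)

```text
time_s: 3.28
tool_pos: [0.5027, 0.0479, 0.1661]
tcp_rot: [-3.141, -0.001, 1.729]
wrist_force: [-4.0, -0.5, 10.8]
opening: 0.0571
gripper_force: 40.4
```

Run:
```python
from h import *
st()
```

```text
3.275 [0.5027 0.0479 0.1661] [-3.1406e+00 -9.0000e-04  1.7286e+00] F [-3.96 -0.46 10.76] M [-0.141  1.258 -0.067] open 0.0571 40.38638393045403 q7 0.172
```

Request:
apply_moves([
  [0.5, 0, 0, -0.1, 0, 0, 0.01],
  [0.5, 0, 0, -0.1, 0, 0, 0.01],
  [0.5, 0, 0, -0.1, 0, 0, 0.01],
])

```text
time_s: 3.65
tool_pos: [0.5027, 0.0479, 0.1662]
tcp_rot: [-3.14, -0.0, 1.719]
wrist_force: [-3.1, -0.6, 4.8]
opening: 0.0567
gripper_force: 44.4
```

Run:
```python
from h import *
st()
```

```text
3.65 [0.5027 0.0479 0.1662] [-3.1404e+00 -1.0000e-04  1.7192e+00] F [-3.09 -0.57  4.78] M [-0.171  1.101  0.293] open 0.0567 44.412148520350456 q7 0.163
```

Request:
apply_moves([
  [0.5, 0, 0, 0, 0, 0, 0.01],
  [0.5, 0, 0, 0, 0, 0, 0.01],
])

```text
time_s: 3.9
tool_pos: [0.5027, 0.0479, 0.1662]
tcp_rot: [-3.14, -0.0, 1.709]
wrist_force: [-4.1, -0.6, 5.7]
opening: 0.0569
gripper_force: 44.5
```

Run:
```python
from h import *
st()
```

```text
3.9 [0.5027 0.0479 0.1662] [-3.1404e+00 -1.0000e-04  1.7089e+00] F [-4.13 -0.62  5.74] M [-0.253  1.173  0.39 ] open 0.0569 44.515238284366205 q7 0.154
```

Request:
apply_moves([
  [0.5, 0, 0, 0, 0, 0, 0.008],
  [0.5, 0, 0, 0, 0, 0, 0.008],
])

```text
time_s: 4.15
tool_pos: [0.5027, 0.0479, 0.1662]
tcp_rot: [-3.14, -0.0, 1.701]
wrist_force: [-5.3, -0.3, 5.4]
opening: 0.0567
gripper_force: 44.5
```

Run:
```python
from h import *
st()
```

```text
4.15 [0.5027 0.0479 0.1662] [-3.1403 -0.      1.7012] F [-5.27 -0.3   5.4 ] M [-0.186  1.225  0.425] open 0.0567 44.51568017830141 q7 0.148
```

Request:
apply_moves([
  [0.5, 0, 0, 0, 0, 0, 0.005],
  [0.5, 0, 0, 0, 0, 0, 0.005],
])

```text
time_s: 4.4
tool_pos: [0.5027, 0.0479, 0.1662]
tcp_rot: [-3.14, 0.0, 1.696]
wrist_force: [-4.6, -0.6, 6.0]
opening: 0.0569
gripper_force: 44.5
```

Run:
```python
from h import *
st()
```

```text
4.4 [0.5027 0.0479 0.1662] [-3.1404  0.      1.6964] F [-4.61 -0.6   6.  ] M [-0.192  1.108  0.435] open 0.0569 44.51503389514983 q7 0.144
```

Lid 1 holds at about 0.45 N m, so it is sound. I'll release it and go to the middle lid.

Request:
apply_moves([
  [0.3, 0, 0, 0, 0, 0, 0],
  [0, 0, 0, 0, 0, 0, 0],
  [0, 0, 0, 0, 0, 0, 0],
  [0, 0, 0, 0, 0, 0, 0],
  [0, 0, 0, -2.5, 0, 0, 0],
  [0, 0, 0, -5, 0, 0, 0],
  [0, -5, 0.2, -5, 0, 0, -0.033],
  [0, -10.1, 0.35, -5, 0, 0, -0.033],
  [0, -10.1, 0.35, -5, 0, 0, -0.033],
  [0, -10.1, 0.35, -5, 0, 0, -0.033],
  [0, -10.1, 0.35, -3, 0, 0, -0.033],
  [0, -10.1, 0.35, -1, 0, 0, -0.033],
  [0, -10.1, 0.35, 0, 0, 0, -0.033],
  [0, -10.1, 0.35, 0, 0, 0, -0.033],
  [0, -10.1, 0.35, 0, 0, 0, -0.033],
])

```text
time_s: 6.28
tool_pos: [0.5196, -0.0515, 0.1667]
tcp_rot: [3.141, -0.0, 1.729]
wrist_force: [-0.4, 0.5, 0.0]
opening: 0.0852
gripper_force: 0.0
```

Run:
```python
from h import *
st();go([.5188,-.052,.1655],1.729)
```

```text
6.275 [ 0.5196 -0.0515  0.1667] [ 3.1408e+00 -1.0000e-04  1.7293e+00] F [-0.4   0.46  0.02] M [-0.038 -0.039  0.02 ] open 0.0852 0.0 q7 0.392
shift cm [-0.04 -0.09  0.12] rotvec [ 0.0008 -0.0001  0.0003]
```

Good position. I'll grip, and read the zero.

Request:
apply_moves([
  [0.15, -0.04, -0.09, 0, 0, 0, 0],
  [0.3, -0.04, -0.09, 0, 0, 0, 0],
  [0.5, -0.04, -0.09, 0, 0, 0, 0],
  [0.5, -0.04, -0.09, 0, 0, 0, 0],
  [0.5, -0.04, -0.09, 0, 0, 0, 0],
  [0.5, -0.04, -0.09, 0, 0, 0, 0],
], squeeze=50)

```text
time_s: 7.02
tool_pos: [0.5186, -0.0524, 0.167]
tcp_rot: [3.141, -0.0, 1.729]
wrist_force: [-2.0, -0.0, 8.1]
opening: 0.0568
gripper_force: 51.6
```

Run:
```python
from h import *
st()
```

```text
7.025 [ 0.5186 -0.0524  0.167 ] [ 3.1409e+00 -4.0000e-04  1.7286e+00] F [-2.04 -0.01  8.12] M [ 0.065  0.481 -0.019] open 0.0568 51.64132330566645 q7 0.393
```

Request:
apply_moves([
  [0.5, 0, 0, 0, 0, 0, 0.01],
  [0.5, 0, 0, 0, 0, 0, 0.01],
  [0.5, 0, 0, 0, 0, 0, 0.01],
])

```text
time_s: 7.4
tool_pos: [0.5186, -0.0525, 0.167]
tcp_rot: [3.141, -0.0, 1.719]
wrist_force: [-1.5, -0.0, 7.0]
opening: 0.0566
gripper_force: 51.7
```

Run:
```python
from h import *
st()
```

```text
7.4 [ 0.5186 -0.0525  0.167 ] [ 3.1409e+00 -3.0000e-04  1.7187e+00] F [-1.53 -0.01  7.02] M [0.049 0.515 0.129] open 0.0566 51.65041153784841 q7 0.385
```

Request:
apply_moves([
  [0.5, 0, 0, 0, 0, 0, 0.01],
  [0.5, 0, 0, 0, 0, 0, 0.01],
])

```text
time_s: 7.65
tool_pos: [0.5186, -0.0525, 0.167]
tcp_rot: [3.141, -0.0, 1.709]
wrist_force: [-2.2, -0.5, 7.5]
opening: 0.0568
gripper_force: 51.7
```

Run:
```python
from h import *
st()
```

```text
7.65 [ 0.5186 -0.0525  0.167 ] [ 3.1410e+00 -4.0000e-04  1.7087e+00] F [-2.22 -0.53  7.52] M [0.062 0.562 0.082] open 0.0568 51.65644532768056 q7 0.377
```

The middle lid gives at about 0.1 N m, so it is the loose one. I'll take it on to about 10 degrees in all.

Request:
apply_moves([
  [0.5, 0, 0, 0, 0, 0, 0.02],
  [0.5, 0, 0, 0, 0, 0, 0.04],
  [0.5, 0, 0, 0, 0, 0, 0.06],
  [0.5, 0, 0, 0, 0, 0, 0.06],
])

```text
time_s: 8.15
tool_pos: [0.5185, -0.0525, 0.167]
tcp_rot: [3.141, -0.0, 1.649]
wrist_force: [-2.3, 0.2, 8.0]
opening: 0.0565
gripper_force: 51.7
```

Run:
```python
from h import *
st()
```

```text
8.15 [ 0.5185 -0.0525  0.167 ] [ 3.1412e+00 -4.0000e-04  1.6485e+00] F [-2.29  0.22  7.99] M [0.029 0.564 0.103] open 0.0565 51.6923824721016 q7 0.327
```

Request:
apply_moves([
  [0.5, 0, 0, 0, 0, 0, 0.02],
  [0.5, 0, 0, 0, 0, 0, 0.04],
  [0.5, 0, 0, 0, 0, 0, 0.06],
  [0.5, 0, 0, 0, 0, 0, 0.08],
  [0.5, 0, 0, 0, 0, 0, 0.096],
  [0.5, 0, 0, 0, 0, 0, 0.096],
  [0.5, 0, 0, 0, 0, 0, 0.096],
])

```text
time_s: 9.02
tool_pos: [0.5184, -0.0525, 0.167]
tcp_rot: [3.141, -0.001, 1.553]
wrist_force: [-3.8, 0.3, 8.6]
opening: 0.0562
gripper_force: 51.7
```

Run:
```python
from h import *
st()
```

```text
9.025 [ 0.5184 -0.0525  0.167 ] [ 3.1415e+00 -6.0000e-04  1.5527e+00] F [-3.81  0.26  8.59] M [0.063 0.624 0.094] open 0.0562 51.745438878424466 q7 0.249
```

Request:
apply_moves([
  [0.3, 0, 0, 0, 0, 0, 0],
  [0, 0, 0, 0, 0, 0, 0],
  [0, 0, 0, 0, 0, 0, 0],
  [0, 0, 0, 0, 0, 0, 0],
  [0, 0, 0, -2.5, 0, 0, 0],
  [0, 0, 0, -5, 0, 0, 0],
  [0, -5, 0.9, -5, 0, 0, -0.09],
  [0, -9.8, 1.78, -5, 0, 0, -0.176],
  [0, -9.8, 1.78, -5, 0, 0, -0.176],
  [0, -9.8, 1.78, -5, 0, 0, -0.176],
  [0, -9.8, 1.78, -3, 0, 0, -0.176],
  [0, -9.8, 1.78, -1, 0, 0, -0.176],
  [0, -9.8, 1.78, 0, 0, 0, -0.176],
  [0, -9.8, 1.78, 0, 0, 0, -0.176],
  [0, -9.8, 1.78, 0, 0, 0, -0.176],
])

```text
time_s: 10.9
tool_pos: [0.5349, -0.1504, 0.1668]
tcp_rot: [3.141, 0.0, 1.729]
wrist_force: [-0.3, 0.6, 0.1]
opening: 0.0856
gripper_force: 0.0
```

Run:
```python
from h import *
st();go([.5344,-.1505,.1665],1.729)
c=bot.capture('top');save('t3.png',c['color'][150:330,210:450],3)
```

```text
10.9 [ 0.5349 -0.1504  0.1668] [3.1407e+00 2.0000e-04 1.7291e+00] F [-0.3   0.62  0.15] M [ 0.062  0.035 -0.034] open 0.0856 0.0 q7 0.597
shift cm [-0.   -0.05  0.03] rotvec [0.0009 0.0002 0.0001]
```

View pics/t3.png

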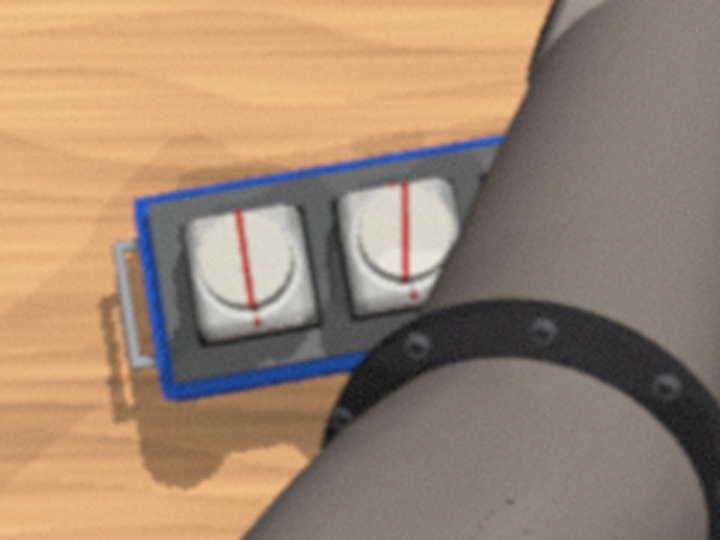

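The middle lid's stripe, crop (405,232), has turned about 10° clockwise relative to its jar's mark at (413,296). The left lid, (247,265), looks in line. Now the third lid.

Request:
apply_moves([
  [0.15, 0, -0.05, 0, 0, 0, 0],
  [0.3, 0, -0.05, 0, 0, 0, 0],
  [0.5, 0, -0.05, 0, 0, 0, 0],
  [0.5, 0, -0.05, 0, 0, 0, 0],
  [0.5, 0, -0.05, 0, 0, 0, 0],
  [0.5, 0, -0.05, 0, 0, 0, 0],
], squeeze=50)

```text
time_s: 11.7
tool_pos: [0.5343, -0.1508, 0.167]
tcp_rot: [3.141, -0.0, 1.729]
wrist_force: [-2.0, 0.7, 6.7]
opening: 0.0565
gripper_force: 51.9
```

Run:
```python
from h import *
st()
```

```text
11.7 [ 0.5343 -0.1508  0.167 ] [ 3.1406e+00 -2.0000e-04  1.7286e+00] F [-1.95  0.69  6.69] M [0.255 0.288 0.018] open 0.0565 51.92984632216394 q7 0.597
```

Request:
apply_moves([
  [0.5, 0, 0, 0, 0, 0, 0.01],
  [0.5, 0, 0, 0, 0, 0, 0.018],
  [0.5, 0, 0, 0, 0, 0, 0.018],
])

```text
time_s: 12.08
tool_pos: [0.5343, -0.1508, 0.167]
tcp_rot: [3.141, 0.0, 1.712]
wrist_force: [-2.0, 0.0, 6.7]
opening: 0.0568
gripper_force: 51.9
```

Run:
```python
from h import *
st()
```

```text
12.075 [ 0.5343 -0.1508  0.167 ] [3.1408 0.     1.7116] F [-2.05  0.05  6.74] M [0.116 0.368 0.361] open 0.0568 51.947640522848815 q7 0.583
```

Request:
apply_moves([
  [0.5, 0, 0, 0, 0, 0, 0.01],
  [0.5, 0, 0, 0, 0, 0, 0.01],
  [0.5, 0, 0, 0, 0, 0, 0.01],
])

```text
time_s: 12.45
tool_pos: [0.5343, -0.1508, 0.167]
tcp_rot: [3.141, 0.0, 1.702]
wrist_force: [-1.6, 0.6, 7.2]
opening: 0.0568
gripper_force: 52.0
```

Run:
```python
from h import *
st()
```

```text
12.45 [ 0.5343 -0.1508  0.167 ] [3.1408e+00 1.0000e-04 1.7020e+00] F [-1.62  0.61  7.23] M [0.174 0.366 0.458] open 0.0568 51.950464399997145 q7 0.575
```

Lid 3 nips up and holds at about 0.46 N m, so it is sound. I'll release it, lift, and refine the marker pose from the first pictures.

Request:
apply_moves([
  [0.3, 0, 0, 0, 0, 0, 0],
  [0, 0, 0, 0, 0, 0, 0],
  [0, 0, 0, 0, 0, 0, 0],
  [0, 0, 0, 0, 0, 0, 0],
  [0, 0, 0, -2.5, 0, 0, 0],
  [0, 0, 0, -6, 0, 0, 0],
  [0, 0, 0, -9, 0, 0, 0],
  [0, 0, 0, -9, 0, 0, 0],
])

```text
time_s: 13.45
tool_pos: [0.5352, -0.1512, 0.2584]
tcp_rot: [3.137, 0.001, 1.701]
wrist_force: [0.5, -0.2, 0.1]
opening: 0.0854
gripper_force: 0.0
```

Run:
```python
from h import *
from scipy.optimize import minimize
# marker pose: fit the two tilted sheets' points of both cameras
for n in('top','scene'):
    c=dict(np.load(n+'1.npz'));W=cloud(c)
    m=(abs(W[...,0]-.508)<.035)&(abs(W[...,1]-.346)<.035)&(W[...,2]>.012)
    p=W[m]
    def f(t):
        cx,cy,a,dz=t;u=np.array([np.cos(a),np.sin(a)]);x=(p[:,:2]-[cx,cy])@u;y=(p[:,:2]-[cx,cy])@[-u[1],u[0]]
        e=np.abs(x)-(45-(p[:,2]-dz)*1000)*16/45/1000
        return np.sum(np.minimum(np.abs(e),.006))+3*np.sum(np.maximum(np.abs(y)-.02,0))
    r=minimize(f,[.508,.346,.17,.0],method='Nelder-Mead',options=dict(initial_simplex=np.array([[.508,.346,.17,0],[.513,.346,.17,0],[.508,.351,.17,0],[.508,.346,.3,0],[.508,.346,.17,.003]])))
    print(n,len(p),r.x.round(4),r.fun/len(p))
    h=p[p[:,2]>p[:,2].max()-.006];print(h.mean(0).round(4),cv2.minAreaRect(h[:,:2].astype(np.float32)))
st();go([.508,.346,.2],np.pi+.17)
```

```text
top 267 [0.5076 0.3452 0.1665 0.0046] 0.0009143738254112961
[0.507  0.3459 0.0443] ((0.5072405338287354, 0.345741331577301), (0.006602059584110975, 0.037700753659009933), 8.679704666137695)
scene 236 [0.5081 0.3466 0.198  0.0045] 0.0019898523630298747
[0.5098 0.3439 0.0457] ((0.5084026455879211, 0.34596794843673706), (0.011485889554023743, 0.038133539259433746), 16.318750381469727)
13.45 [ 0.5352 -0.1512  0.2584] [3.1370e+00 9.0000e-04 1.7006e+00] F [ 0.5  -0.2   0.13] M [-0.015 -0.03   0.02 ] open 0.0854 0.0 q7 0.503
shift cm [49.66  3.71  5.81] rotvec [ 0.0029  0.0044 -1.611 ]
```

Request:
apply_moves([
  [0.25, 49.7, 3.7, 0, 0, 0, -1.61],
  [0.25, 49.7, 3.7, 0, 0, 0, -1.61],
  [0.25, 49.7, 3.7, 0, 0, 0, -1.61],
  [0.25, 49.7, 3.7, 0, 0, 0, -1.61],
  [0.25, 49.7, 3.7, 0, 0, 0, -1.61],
  [0.25, 49.7, 3.7, 0, 0, 0, -1.61],
  [0.25, 49.7, 3.7, 0, 0, 0, -1.61],
  [0.25, 49.7, 3.7, 0, 0, 0, -1.61],
  [0.25, 49.7, 3.7, 0, 0, 0, -1.61],
  [0.25, 49.7, 3.7, 0, 0, 0, -1.61],
  [0.25, 49.7, 3.7, 0, 0, 0, -1.61],
  [0.25, 49.7, 3.7, 5.8, 0, 0, -1.61],
  [0.25, 49.7, 3.7, 9.8, 0, 0, -1.61],
  [0.25, 49.7, 3.7, 9.8, 0, 0, -1.61],
  [0.25, 49.7, 3.7, 9.8, 0, 0, -1.61],
  [0.25, 49.7, 3.7, 9.8, 0, 0, -1.61],
], squeeze=25)

```text
time_s: 15.45
tool_pos: [0.5074, 0.3474, 0.1604]
tcp_rot: [3.14, 0.003, -2.973]
wrist_force: [0.4, 0.2, 0.1]
opening: 0.0642
gripper_force: 0.0
```

Run:
```python
from h import *
st();go([.508,.346,.08],np.pi+.17)
c=bot.capture('scene');save('s4.png',c['color'][190:340,400:580],4)
```

```text
15.45 [0.5074 0.3474 0.1604] [ 3.1398  0.0033 -2.9733] F [0.41 0.16 0.07] M [-0.021  0.026  0.009] open 0.0642 0.0 q7 1.042
shift cm [-0.01 -0.16  8.04] rotvec [ 0.0018  0.0033 -0.0017]
```

View pics/s4.png

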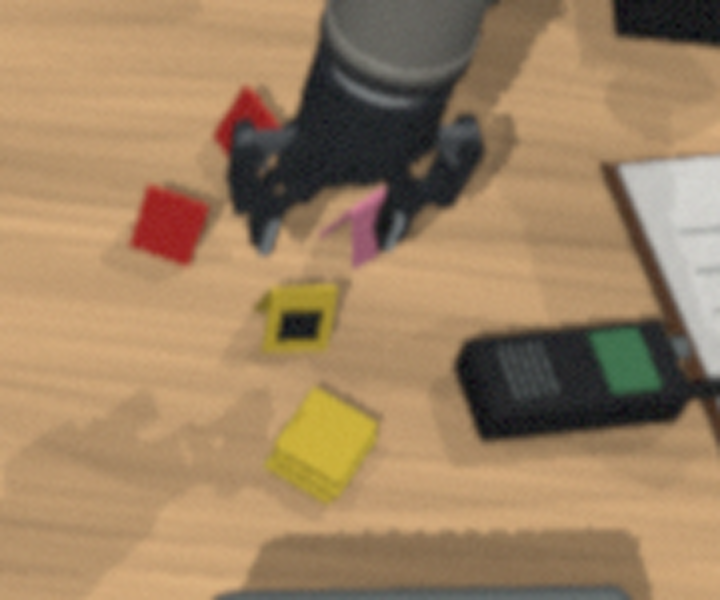

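The open fingers straddle the marker at crop (300,318). The red and pink tents are to the side, clear of the descent. I'll go down and grip.

Request:
apply_moves([
  [0.25, 0, -0.1, 3, 0, 0, 0],
  [0.25, 0, -0.1, 6, 0, 0, 0],
  [0.25, 0, -0.1, 7.6, 0, 0, 0],
  [0.25, 0, -0.1, 8, 0, 0, 0],
  [0.25, 0, -0.1, 8, 0, 0, 0],
  [0.35, 0, -0.1, 8, 0, 0, 0],
  [0.45, 0, -0.1, 8, 0, 0, 0],
  [0.55, 0, -0.1, 8, 0, 0, 0],
  [0.65, 0, -0.1, 8, 0, 0, 0],
  [0.65, 0, -0.1, 8, 0, 0, 0],
  [0.65, 0, -0.1, 8, 0, 0, 0],
], squeeze=25)

```text
time_s: 16.88
tool_pos: [0.5067, 0.3461, 0.0787]
tcp_rot: [3.141, 0.001, -2.972]
wrist_force: [-1.3, 0.4, 5.0]
opening: 0.0396
gripper_force: 25.3
```

Run:
```python
from h import *
st()
```

```text
16.875 [0.5067 0.3461 0.0787] [ 3.1412e+00  7.0000e-04 -2.9725e+00] F [-1.27  0.44  5.01] M [-0.177  0.188  0.004] open 0.0396 25.327087534678867 q7 1.042
```

Gripped at 39.6 mm opening. I'll lift and carry it over the middle lid.

Request:
apply_moves([
  [0.65, 0, 0, -3, 0, 0, 0],
  [0.65, 0, 0, -8, 0, 0, 0],
  [0.65, 0, 0, -13, 0, 0, 0],
  [0.65, 0, 0, -17, 0, 0, 0],
  [0.65, 0.7, -5, -17, 0, 0, 0],
  [0.65, 1.4, -10, -17, 0, 0, 0],
  [0.65, 2.1, -15, -17, 0, 0, 0],
  [0.65, 2.8, -20, -17, 0, 0, 0],
  [0.65, 3.5, -25, -17, 0, 0, 0],
  [0.65, 4.3, -30, -17, 0, 0, 0],
  [0.65, 5, -35, -17, 0, 0, 0],
  [0.65, 5.6, -38, -17, 0, 0, 0],
  [0.65, 5.6, -39.5, -17, 0, 0, 0],
  [0.65, 5.6, -39.5, -17, 0, 0, 0],
  [0.65, 5.6, -39.5, -17, 0, 0, 0],
  [0.65, 5.6, -39.5, -17, 0, 0, 0],
])

```text
time_s: 18.88
tool_pos: [0.5178, -0.0513, 0.2481]
tcp_rot: [3.141, -0.0, -2.97]
wrist_force: [-0.2, -0.2, -0.3]
opening: 0.0395
gripper_force: 25.4
```

Run:
```python
from h import *
st();go([.5178,-.0523,.208],np.pi+.17)
ims=[]
c=bot.capture('scene');save('s5.png',c['color'][130:290,220:420],4)
```

```text
18.875 [ 0.5178 -0.0513  0.2481] [ 3.1410e+00 -1.0000e-04 -2.9699e+00] F [-0.22 -0.19 -0.27] M [ 0.007 -0.005  0.043] open 0.0395 25.381757434661267 q7 1.777
shift cm [ 0.02 -0.1   4.01] rotvec [ 0.0005 -0.0001  0.0017]
```

View pics/s5.png

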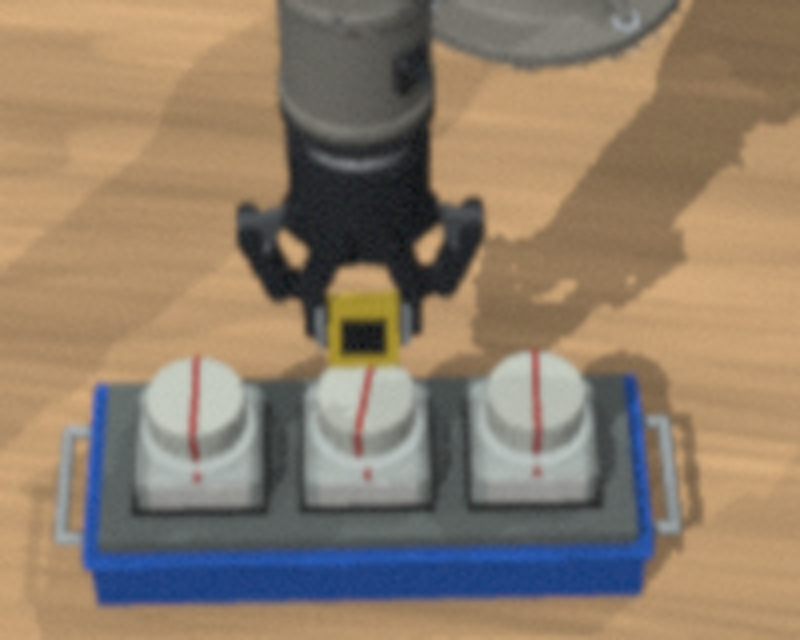

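The marker hangs upright at crop (365,328) above the middle lid, whose stripe is turned. I'll lower it towards contact.

Request:
apply_moves([
  [0.65, 0, -0.1, 1.5, 0, 0, 0],
  [0.65, 0, -0.1, 3, 0, 0, 0],
  [0.65, 0, -0.1, 4, 0, 0, 0],
  [0.65, 0, -0.1, 4.2, 0, 0, 0],
  [0.65, 0, -0.1, 4.2, 0, 0, 0],
  [0.65, 0, -0.1, 4.2, 0, 0, 0],
])

```text
time_s: 19.68
tool_pos: [0.5182, -0.0539, 0.2066]
tcp_rot: [-3.142, 0.001, -2.973]
wrist_force: [0.6, -0.5, -0.3]
opening: 0.0396
gripper_force: 25.4
```

Request:
apply_moves([
  [0.65, 0, 0, 0.1, 0, 0, 0],
  [0.65, 0, 0, 0.15, 0, 0, 0],
  [0.65, 0, 0, 0.15, 0, 0, 0],
])

```text
time_s: 20.05
tool_pos: [0.5179, -0.0539, 0.2047]
tcp_rot: [3.142, 0.0, -2.972]
wrist_force: [1.0, 0.6, -0.2]
opening: 0.0396
gripper_force: 25.4
```

Request:
apply_moves([
  [0.65, 0, 0.15, 0, 0, 0, 0],
  [0.65, 0, 0.15, 0, 0, 0, 0],
  [0.65, 0, 0.15, 0.08, 0, 0, 0],
  [0.65, 0, 0.15, 0.08, 0, 0, 0],
])

```text
time_s: 20.55
tool_pos: [0.5176, -0.0524, 0.2038]
tcp_rot: [3.142, -0.0, -2.972]
wrist_force: [0.8, -0.0, -0.3]
opening: 0.0397
gripper_force: 25.4
```

Request:
apply_moves([
  [0.65, 0, 0, 0.1, 0, 0, 0],
  [0.65, 0, 0, 0.1, 0, 0, 0],
])

```text
time_s: 20.8
tool_pos: [0.5177, -0.0524, 0.2029]
tcp_rot: [3.142, 0.0, -2.972]
wrist_force: [-0.3, -0.2, -0.9]
opening: 0.0395
gripper_force: 25.4
```

Request:
apply_moves([
  [0.65, 0, 0, 0.1, 0, 0, 0],
  [0.65, 0, 0, 0.1, 0, 0, 0],
])

```text
time_s: 21.05
tool_pos: [0.5178, -0.0525, 0.2026]
tcp_rot: [3.141, 0.0, -2.973]
wrist_force: [-1.8, 0.4, 6.9]
opening: 0.0395
gripper_force: 26.2
```

Contact: 7 N at z = 0.2026. I'll release gently and back up.

Request:
apply_moves([
  [0.5, 0, 0, 0, 0, 0, 0],
  [0.4, 0, 0, 0, 0, 0, 0],
  [0.3, 0, 0, 0, 0, 0, 0],
  [0.2, 0, 0, 0, 0, 0, 0],
  [0.2, 0, 0, 0, 0, 0, 0],
  [0.2, 0, 0, -1, 0, 0, 0],
  [0.2, 0, 0, -3, 0, 0, 0],
  [0.2, 0, 0, -6, 0, 0, 0],
  [0.2, 0, 0, -10, 0, 0, 0],
  [0.2, 0, 15, -12, 0, 0, 0],
  [0.2, 0, 25, -12, 0, 0, 0],
  [0.2, 0, 35, -12, 0, 0, 0],
  [0.2, 0, 35, -12, 0, 0, 0],
  [0.2, 0, 35, -12, 0, 0, 0],
  [0.2, 0, 35, -12, 0, 0, 0],
  [0.2, 0, 35, -12, 0, 0, 0],
])

```text
time_s: 23.05
tool_pos: [0.4573, 0.2963, 0.3226]
tcp_rot: [3.14, 0.001, -2.966]
wrist_force: [0.3, -0.7, 0.4]
opening: 0.0681
gripper_force: 0.0
```

Run:
```python
from h import *
st();ims=[]
for n in('top','scene'):
    c=bot.capture(n);W=cloud(c);z=W[...,2];roi=(W[...,0]>.3)&(W[...,0]<.7)&(abs(W[...,1]+.05)<.2)
    p=W[roi&(z>.135)&(z<.2)];print(n,len(p),p.mean(0).round(4),p[:,2].max(),cv2.minAreaRect(p[:,:2].astype(np.float32)))
    h=p[p[:,2]>.16];print(h.mean(0).round(4))
    u,v=(345,231) if n=='top' else (312,225)
    ims.append(cv2.resize(c['color'][v-60:v+60,u-80:u+80],(400,300),interpolation=cv2.INTER_CUBIC))
save('end.png',np.hstack(ims))
```

```text
23.05 [0.4573 0.2963 0.3226] [ 3.1399e+00  6.0000e-04 -2.9662e+00] F [ 0.33 -0.73  0.37] M [-0.042  0.02   0.031] open 0.0681 0.0 q7 1.041
top 332 [ 0.5145 -0.0542  0.1553] 0.17155473217990647 ((0.5185131430625916, -0.053842753171920776), (0.028238847851753235, 0.04024893417954445), 9.141902923583984)
[ 0.517  -0.0539  0.1662]
scene 262 [ 0.5252 -0.052   0.1544] 0.174811210976336 ((0.5245784521102905, -0.05156480520963669), (0.024313418194651604, 0.039646923542022705), 10.653011322021484)
[ 0.5205 -0.053   0.1667]
```

View pics/end.png

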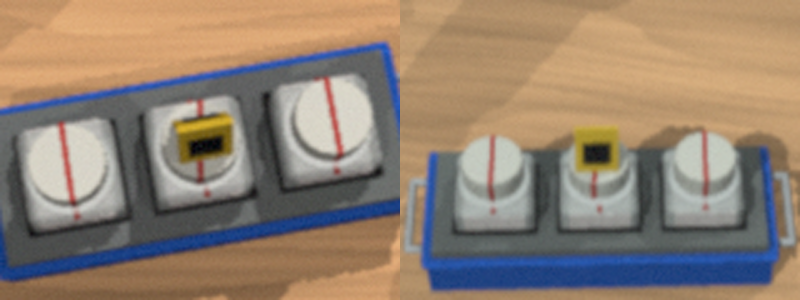

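The marker stands upright on the middle lid, top crop (205,140). Its ridge centre is about 1 mm from the lid centre and the arm is clear. Handing in.

```bash
python3 -c "
from workcell import bot
print(bot.job_done())"
```

```text
the job is handed in; nothing more can be done
None
```

I checked all three lids: the two outer ones held at about 0.45 N m, the middle one was loose and I left it about 10° clockwise, with the yellow marker standing upright at its centre. The job is handed in at about 23 s; no verdict came back.

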